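# Unlock the sampler's vial tray

### The arm

A 6-joint arm with a two-finger parallel gripper is mounted at the origin on the work surface. World frame = base frame: x ahead of the robot, y to its left, z up, the work surface at z = 0. Lengths are in m, angles in rad, forces in N, time in s.
With the tool pointing down it reaches from about 0.4 to 0.825 m from the base axis. Payload 7 kg.
Tool frame: the origin (TCP) lies between the finger pads; the fingertips stand 14 mm ahead of it and the grasp point (between the pads) lies 5 mm behind it; z points along the fingers, y is the line along which they close (so a half turn about z gives the same grasp; the last joint's range is limited). The gripper opens to 88 mm and grips with 3 to 60 N. Pads are 19 mm wide; open, the fingers measure 130 mm over their backs; the gripper's body (78 mm by 193 mm) begins 47 mm behind the grasp point.
Start: joints at [1.475, 0.359, 0.012, 0, -1.224, -0.288], TCP at [0.253, 0.626, 0.241] pointing down, gripper open.
Joint ranges: [-3.07, 3.07], [-1.43, 2.12], [-1.02, 1.25], [-3.03, 1.67], [-3.05, -0], [-3.03, 3.03]. Speed limits (rad/s): [2.39, 2.39, 3.01, 3.14, 3.14, 3.14].

### API

Orientations are given as a unit quaternion [x, y, z, w].
In Python, from station import readout, cams, sign_off gives the robot as it stands.
- The arm moves only by the tool drive_tool, never from a script. Its argument "plan" is a list of rows, each a list of 6 numbers: the shift along the tool's x, y, z in cm, then the turn, a rotation vector about the tool's x, y, z in rad. A call has 1 to 12 rows; each row is the pose to reach, as a shift and turn from the pose commanded when the call began, along the tool's axes at that moment; what a row does not reach only later rows make up. A row lasts 1/10 s, in which the tool goes at most 50 mm and 8.59 degrees, less where a joint would pass 70% of its speed; a pose out of reach is approached as far as the arm can. A call with a gripper value outside its range is refused whole. "hand" is the opening, from 0 (shut) to 1 (fully open), set as the call begins (left out, the last holds). The fingers move at their own pace and stop on an object; "squeeze" is the grip in N (left out, the last holds). Time passes only in rows, so rows that repeat a pose let the fingers close. It gives the time, the measured TCP pose, the force, the opening and the grip force at its end, in the units of the state.
- readout.get_obs(): the state, without advancing time (a new reading comes with each control period).
- cams.read_camera(name): name is "scene" or "top" or "wrist"; returns a dict with "image" (480x640x3 uint8, blue, green, red), "fx", "fy", "cx", "cy" (pixels), "k1" (the pictures are not rectified: a ray, as slopes to the right and down, at radius r is drawn at 1 + k1 r^2 times it, then the intrinsics apply), "cam_to_world" (4x4, takes a point from camera to world coordinates). Camera axes: x right, y down, z forward; pixel columns grow to the right and rows downward; lengths in m; the calibration is good to about 2 mm. A picture is of the moment at which its call begins. There is no depth.
- sign_off(): hands the job in; it is judged then, once.
The state is a dict: "time": time; "qpos": joint angles; "joint_vel": joint speeds; "joint_torque": joint torques, N m; "eef_pos": TCP position; "tool_rot": TCP orientation; "contact_force": force on the tool from outside, world axes, zero at the start; "torque": the same for the moment, N m; "opening": finger opening in m; "finger_force": force on a finger pad.
Only numpy, scipy, OpenCV 4.12 (cv2) and the standard library are available. Lean on these libraries where they do the work, as an engineer would, in place of code of your own. Each camera call takes 0.05 s, during which the arm holds its last target. There are 200 camera calls.

### The job

Lift the sampler's clear lid by its blue grip until it has swung past upright and rests open on its stop. Then take the red knob of the sprung lock plunger inside, pull it straight up as far as it goes so that its pin is well clear of the seat hole, and finish while still holding it there, pulled fully up. Leave the lid resting open and do not disturb the bottle, the beaker and the loose cap on the bench.

Things in the scene. Friction and masses are not known exactly. Their poses are not given: they have to be found in the camera images.
- case: White open-topped sampler case fixed to the bench, 180 mm (its x) by 240 mm (its y), 95 mm high, walls 6 mm, floor 6 mm thick. Origin at the centre of its underside; z up. Its x axis points from the front wall (the side where the lid's grip is, towards the robot) to the rear wall (hinge side). A vial tray fills the rear half of the inside (x from 11 to 77 mm, up to 43 mm above the bench).
- lid (a joint): Angle of the clear lid (180 x 240 x 6 mm, about 0.22 kg, no spring) in rad: 0 shut, 1.57 upright, 1.9 resting on its stop, leaning back beyond the rear wall. It falls shut if let go before upright, and falls slowly on to its stop once well past upright.
- lid_hinge (a point): Middle of the lid's hinge axis, on the top edge of the case's rear wall, 95 mm above the bench. The axis runs along the case's y; axes turn with the lid and equal the case's when shut.
- lid_grip (a point): Centre of the lid's blue grip: a round bar 16 mm thick and 36 mm long, lying along the case's y on a central post (12 x 16 mm), near the lid's front edge. With the lid shut it is 129 mm above the bench, 28 mm over the lid's top face, 12 mm behind the lid's front edge; 168 mm in front of the hinge axis and 34 mm above it. Moves with the lid.
- lock_block: Aluminium lock block fixed on the case floor in the front half, 44 mm (x) by 50 mm (y), with the plunger on it. Origin at the centre of its underside, z up, axes parallel to the case's. Seat plate with the 10 mm hole 0 to 10 mm above the origin, upper bridge 50 mm long in y with its top at 40 mm.
- plunger_knob (a point): Centre of the plunger's red knob: an upright cylinder 24 mm in diameter, 26 mm high, 70 mm above the bench when home (its underside then 11 mm above the bridge). On the plunger's axis; rises with it.
- plunger (a joint): How far the plunger is pulled up, in m: 0 home with its pin in the seat hole, 0.016 at its upper stop. The pin leaves the hole at 0.009. A spring pulls it back down with 4.5 N when home and 8.5 N at the stop.
- bottle: Bystander: glass bottle with blue cap, 72 mm in diameter, 140 mm tall, standing to one side of the case. Origin at the centre of its underside.
- beaker: Bystander: white plastic beaker, 64 mm in diameter, 75 mm tall, standing beside the case. Origin at the centre of its underside.
- cap: Bystander: loose blue screw cap, 42 mm in diameter, 16 mm high, lying beside the case. Origin at the centre of its underside.

How it is judged:
By the outcome, as a careful person would: the job done as asked, in the order asked, and still so for the second after the job is handed in, while the arm keeps its last pose, push and grip.
It also fails if it takes over 48 s, if anything falls off the work surface, if the arm or the gripper's body presses on something with over 40 N, if the wrist force passes 120 N, or if a joint passes its speed limit or range.

## Working session

There is one attempt and no reset: what is moved stays moved. The work goes in short steps, Python scripts to look and compute and a tool call to move; the robot and the scene stay as the last step left them, time stands still between calls to the robot, and variables do not carry over. Pictures are saved under pics/ and viewed, at most 10 in all, crops included, and the job is handed in when it is done.

Besides the shell and the picture viewer there is one more tool, called after "Request:" as name(argument=value, ...), one argument or row to a line, values as JSON. drive_tool: Moves the arm, as the interface text tells. Its arguments: {"type":"object","properties":{"plan":{"type":"array"},"hand":{"type":"number"},"squeeze":{"type":"number"}},"required":["plan"]}

```bash
mkdir -p pics
cat > h.py <<'E'
import numpy as np,cv2
from scipy.spatial.transform import Rotation as R
from station import readout,cams,sign_off
def grab(n,f):
    c=cams.read_camera(n); cv2.imwrite('pics/'+f+'.png',c['image'])
    np.savez('pics/'+f+'.npz',**c); return c
def K(c): return np.array([[c['fx'],0,c['cx']],[0,c['fy'],c['cy']],[0,0,1.]])
def ray(c,u,v):
    p=cv2.undistortPoints(np.array([[[u,v]]],float),K(c),np.array([float(c['k1']),0,0,0])).ravel()
    T=c['cam_to_world']; return T[:3,3],T[:3,:3]@np.array([p[0],p[1],1])
def atz(c,u,v,z):
    o,d=ray(c,u,v); return o+d*(z-o[2])/d[2]
def proj(c,P):
    T=np.linalg.inv(c['cam_to_world']); q=cv2.projectPoints(np.atleast_2d(P).astype(float),cv2.Rodrigues(T[:3,:3])[0],T[:3,3],K(c),np.array([float(c['k1']),0,0,0]))[0]
    return q.reshape(-1,2)
def load(f): return np.load('pics/'+f+'.npz')
E
python3 - <<'E'
from h import *
for n in['top','scene']:
    c=grab(n,n+'0'); print(n,c['fx'],c['k1'],c['cam_to_world'].round(3).tolist())
o=readout.get_obs(); print(o)
E
```

```text
top 500.72830432986547 -0.10663168697395005 [[0.002, -0.994, 0.109, 0.384], [-1.0, -0.002, 0.003, 0.048], [-0.003, -0.109, -0.994, 1.056], [0.0, 0.0, 0.0, 1.0]]
scene 527.9449374250564 -0.11421172862766767 [[0.785, 0.398, -0.475, 0.953], [0.62, -0.508, 0.598, -0.521], [-0.003, -0.764, -0.645, 0.682], [0.0, 0.0, 0.0, 1.0]]
{'time': 0.1, 'qpos': array([ 1.47508593e+00,  3.59339369e-01,  1.11634905e-02, -2.75209869e-04,
       -1.22410032e+00, -2.88104274e-01]), 'joint_vel': array([-0.00048606,  0.0004684 ,  0.00114683,  0.00194629,  0.00080474,
        0.0006212 ]), 'joint_torque': array([-1.49610947e-03, -5.84163666e+01,  2.93752867e+01,  7.01557696e+00,
        1.02019671e-02, -4.32470904e-05]), 'eef_pos': array([0.25263766, 0.62550149, 0.23971244]), 'tool_rot': array([ 9.81633018e-01, -1.90777499e-01, -5.77148817e-05,  7.48941695e-04]), 'contact_force': array([ 0.75128742, -0.64248343,  0.27827385]), 'torque': array([-0.00389486,  0.02588319,  0.00542227]), 'finger_force': 0.0, 'opening': 0.0876439733605213}
```

View pics/top0.png

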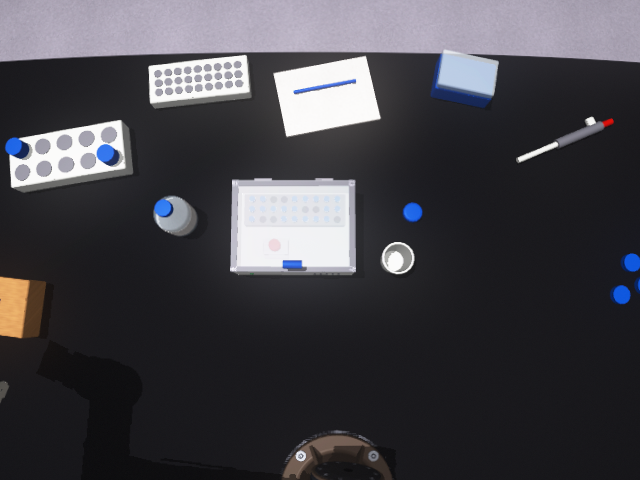

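View pics/scene0.png

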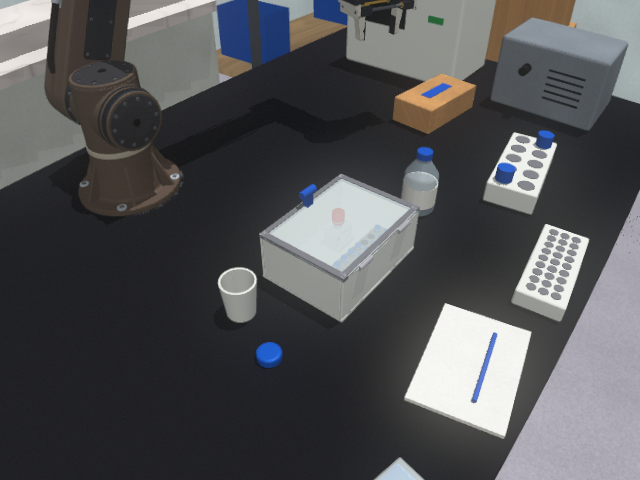

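Top: grip at about (292,265), knob (275,245), case corners near (233,181),(355,181),(355,272),(233,272); bottle at left, beaker and cap at right. I'll enlarge both views.

Run:
```python
from h import *
t=load('top0')['image'][170:290,220:370]; s=load('scene0')['image'][165:325,250:430]
t=cv2.resize(t,(800,640),interpolation=cv2.INTER_CUBIC)[:600]  # x5.333
cv2.imwrite('pics/topz.png',t)
c=load('top0')
for n,p,z in [('grip',(292,265),.129),('knob',(275,245),.078),('c1',(233,181),.098),('c2',(355,181),.098),('c3',(355,272),.098),('c4',(233,272),.098),('bottlecap',(164,208),.14),('beaker',(398,258),.075),('cap',(413,212),.016)]: print(n,atz(c,*p,z).round(4))
```

```text
grip [0.4567 0.0889 0.129 ]
knob [0.5001 0.1249 0.078 ]
c1 [0.6243 0.2074 0.098 ]
c2 [ 0.6243 -0.0321  0.098 ]
c3 [ 0.4458 -0.0306  0.098 ]
c4 [0.4454 0.2037 0.098 ]
bottlecap [0.5625 0.3301 0.14  ]
beaker [ 0.475  -0.1177  0.075 ]
cap [ 0.5783 -0.1614  0.016 ]
```

View pics/topz.png

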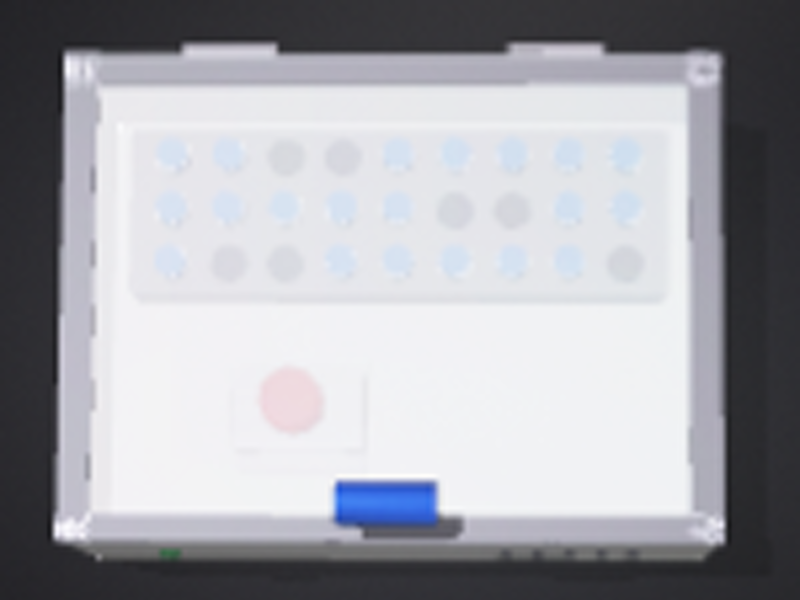

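Crop: grip centre (386,502)→(292.4,264.1), knob top (291,400)→(274.6,245.0), lid corners (66,52),(722,52),(724,542),(54,540). Next I'll check against the scene view.

Run:
```python
from h import *
c=load('top0');s=load('scene0')
f=lambda u,v:(u/5.3333+220-.4,v/5.3333+170-.4)
G=atz(c,*f(386,502),.131);Kn=atz(c,*f(291,400),.083)
print('grip',G.round(4),'knob',Kn.round(4))
for p in[(66,52),(722,52),(724,542),(54,540)]: print(atz(c,*f(*p),.101).round(4))
print(proj(s,[[G[0],G[1],.129],[Kn[0],Kn[1],.07],[Kn[0],Kn[1],.083]]).round(1))
im=cv2.resize(s['image'][170:250,280:380],(800,640),interpolation=cv2.INTER_CUBIC)[:600]
cv2.imwrite('pics/scz.png',im)
o=readout.get_obs();Rt=R.from_quat(o['tool_rot']);P=o['eef_pos']
Rg=R.from_quat([1,0,0,0])
print('turn',(Rt.inv()*Rg).as_rotvec().round(3))
for z in(.25,.165): print('shift cm',(Rt.inv().apply(np.array([G[0],G[1],z])-P)*100).round(2))
```

```text
grip [0.4589 0.0888 0.131 ] knob [0.5003 0.1261 0.083 ]
[0.6269 0.209  0.101 ]
[ 0.6269 -0.0318  0.101 ]
[ 0.4471 -0.0311  0.101 ]
[0.4473 0.2096 0.101 ]
[[308.4 190.9]
 [338.  215.3]
 [338.2 209.8]]
turn [ 0.002  0.    -0.384]
shift cm [39.23 42.03 -0.96]
shift cm [39.22 42.02  7.54]
```

View pics/scz.png

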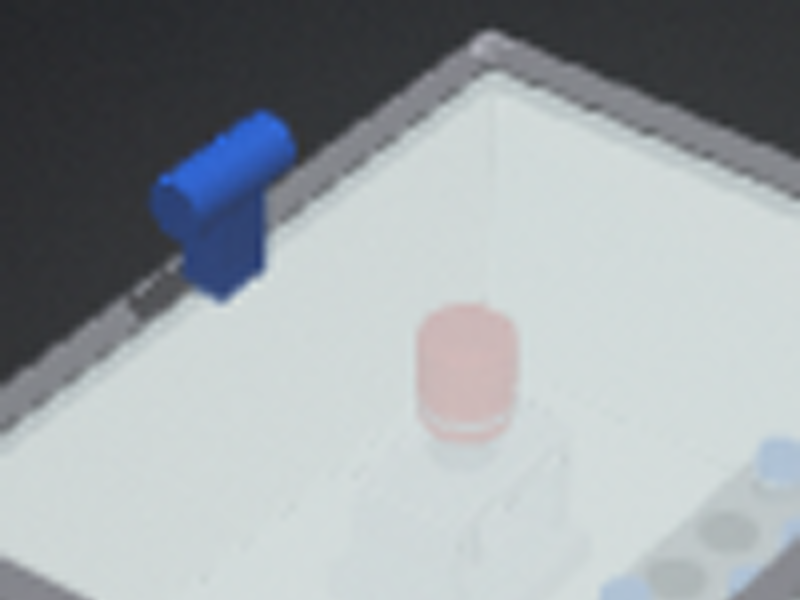

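Grip (about 308,191) and knob (338.4,216) match the projections to within 1 px. The case isn't yawed, the hinge is at x≈0.627, and the grip is at (0.459, 0.089, 0.129). Moving above the grip.

Request:
drive_tool(
  plan=[
    [3, 3.2, 0, 0, 0, -0.03],
    [6.5, 7, 0, 0, 0, -0.07],
    [10, 10.7, 0, 0, 0, -0.1],
    [13.5, 14.5, 0, 0, 0, -0.13],
    [17, 18.2, 0, 0, 0, -0.17],
    [20.5, 22, 0, 0, 0, -0.2],
    [24, 25.7, 0, 0, 0, -0.24],
    [27.5, 29.5, 0, 0, 0, -0.27],
    [31, 33.2, 0, 0, 0, -0.3],
    [34.5, 37, 0, 0, 0, -0.34],
    [37.5, 40.2, 0, 0, 0, -0.37],
    [39.2, 42, 0, 0.0, 0, -0.384],
  ],
  hand=0.75,
  squeeze=20,
)

```text
time: 1.3
eef_pos: [0.4591, 0.0868, 0.2405]
tool_rot: [1.0, 0.0, -0.0, 0.0]
contact_force: [0.5, 0.3, 0.5]
opening: 0.0657
finger_force: 0.0
```

Request:
drive_tool(
  plan=[
    [0, 0, 0, 0, 0, 0],
    [0, 0, 0, 0, 0, 0],
    [0, 0, 0, 0, 0, 0],
  ],
)

```text
time: 1.6
eef_pos: [0.4588, 0.0901, 0.2404]
tool_rot: [1.0, 0.0, -0.0, 0.0]
contact_force: [0.5, -0.3, 0.0]
opening: 0.0658
finger_force: 0.0
```

Run:
```python
from h import *
o=readout.get_obs();Rt=R.from_quat(o['tool_rot']);print(o['time'],o['eef_pos'].round(4),Rt.as_matrix().round(3).tolist(),o['contact_force'],o['opening'])
c=grab('wrist','w1');print(proj(c,[[.459,.089,.129],[.459,.107,.129],[.459,.071,.129],[.5,.126,.083]]).round(1))
```

```text
1.6 [0.4588 0.0901 0.2404] [[1.0, 0.0, -0.0], [0.0, -1.0, -0.0], [-0.0, 0.0, -1.0]] [ 0.51286921 -0.31432515  0.03338141] 0.06582550494235882
[[322.1 237. ]
 [298.9 237. ]
 [345.4 237. ]
 [279.5 177.8]]
```

View pics/w1.png

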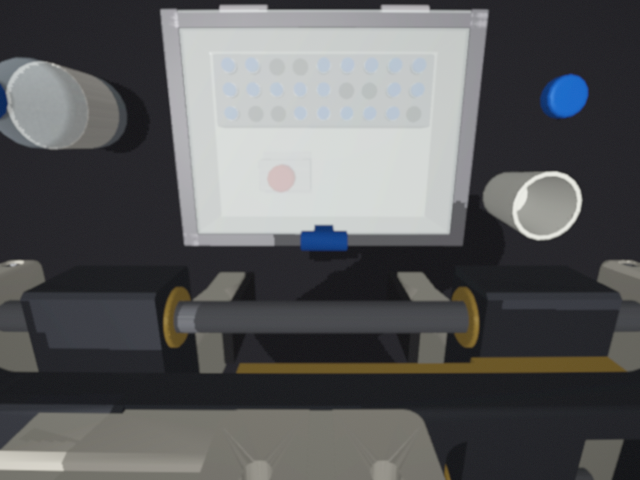

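Wrist view: the blue grip is at (324,240), predicted (322,237); the knob is at (281,178), predicted (279.5,178). Both agree within about 2 mm. Descending and gripping the bar across its ends so it can pivot between the pads.

Request:
drive_tool(
  plan=[
    [0, 0.1, 2, 0, 0, 0],
    [0, 0.1, 4.5, 0, 0, 0],
    [0, 0.1, 7, 0, 0, 0],
    [0, 0.1, 9, 0, 0, 0],
    [0, 0.1, 10.5, 0, 0, 0],
    [0, 0.1, 11.3, 0, 0, 0],
    [0, 0.1, 11.6, 0, 0, 0],
    [0, 0.1, 11.6, 0, 0, 0],
    [0, 0.1, 11.6, 0, 0, 0],
  ],
)

```text
time: 2.55
eef_pos: [0.4594, 0.0891, 0.1253]
tool_rot: [1.0, 0.0, 0.001, -0.0]
contact_force: [0.5, 0.2, 0.4]
opening: 0.0658
finger_force: 0.0
```

Request:
drive_tool(
  plan=[
    [0, 0, 0, 0, 0, 0],
    [0, 0, 0, 0, 0, 0],
    [0, 0, 0, 0, 0, 0],
    [0, 0, 0, 0, 0, 0],
    [0, 0, 0, 0, 0, 0],
    [0, 0, 0, 0, 0, 0],
  ],
  hand=0,
  squeeze=20,
)

```text
time: 3.15
eef_pos: [0.459, 0.088, 0.1247]
tool_rot: [1.0, 0.0, -0.0, 0.001]
contact_force: [1.7, -4.9, 1.4]
opening: 0.0355
finger_force: 20.0
```

Run:
```python
from h import *
o=readout.get_obs();P=o['eef_pos'];print(o['time'],P.round(4))
H=np.array([.627,.095]);r=np.hypot(.168,.034);a0=np.arctan2(.034,.168)
g=lambda t:np.array([H[0]-r*np.cos(a0+t),H[1]+r*np.sin(a0+t)])
for t in np.arange(0,1.95,.1): d=(g(t)-g(0))*100; print(round(t,2),d.round(1))
```

```text
3.15 [0.459  0.088  0.1247]
0.0 [0. 0.]
0.1 [0.4 1.7]
0.2 [1.  3.3]
0.3 [1.8 4.8]
0.4 [2.7 6.3]
0.5 [3.7 7.6]
0.6 [4.9 8.9]
0.7 [ 6.1 10. ]
0.8 [ 7.5 11. ]
0.9 [ 9.  11.9]
1.0 [10.6 12.6]
1.1 [12.2 13.1]
1.2 [13.9 13.5]
1.3 [15.6 13.7]
1.4 [17.3 13.7]
1.5 [19.  13.6]
1.6 [20.7 13.3]
1.7 [22.3 12.8]
1.8 [23.9 12.2]
1.9 [25.4 11.4]
```

Request:
drive_tool(
  plan=[
    [0.2, 0, -0.8, 0, 0, 0],
    [0.4, 0, -1.7, 0, 0, 0],
    [0.7, 0, -2.5, 0, 0, 0],
    [1.0, 0, -3.3, 0, 0, 0],
    [1.4, 0, -4.1, 0, 0, 0],
    [1.8, 0, -4.8, 0, 0, 0],
    [2.7, 0, -6.3, 0, 0, 0],
    [3.7, 0, -7.6, 0, 0, 0],
    [4.9, 0, -8.9, 0, 0, 0],
    [6.1, 0, -10, 0, 0, 0],
    [6.1, 0, -10, 0, 0, 0],
  ],
)

```text
time: 4.25
eef_pos: [0.5212, 0.0879, 0.2259]
tool_rot: [1.0, -0.0, 0.0, 0.001]
contact_force: [-3.2, -5.4, 1.6]
opening: 0.0357
finger_force: 20.0
```

Run:
```python
from h import *
c=grab('scene','s2')
im=cv2.resize(c['image'][60:340,150:500],(800,640))[:600]; cv2.imwrite('pics/s2z.png',im)
```

```text
(no output)
```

View pics/s2z.png

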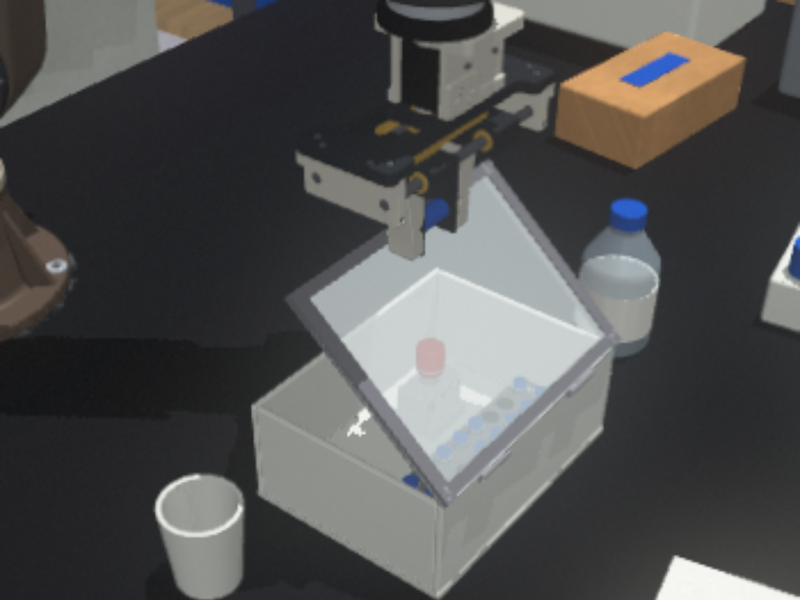

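The lid is up about 0.7 rad, with the grip held between the fingers near (430,215). Continuing along the arc.

Request:
drive_tool(
  plan=[
    [1.4, 0, -1.0, 0, 0, 0],
    [2.9, 0, -1.9, 0, 0, 0],
    [4.5, 0, -2.6, 0, 0, 0],
    [6.1, 0, -3.1, 0, 0, 0],
    [7.8, 0, -3.5, 0, 0, 0],
    [9.5, 0, -3.7, 0, 0, 0],
    [11.2, 0, -3.7, 0, 0, 0],
    [12.9, 0, -3.6, 0, 0, 0],
    [14.6, 0, -3.3, 0, 0, 0],
    [16.2, 0, -2.8, 0, 0, 0],
    [17.1, 0, -2.5, 0, 0, 0],
    [17.1, 0, -2.5, 0, 0, 0],
  ],
)

```text
time: 5.5
eef_pos: [0.6931, 0.0877, 0.2498]
tool_rot: [1.0, -0.0, 0.001, 0.001]
contact_force: [1.7, -5.2, 2.2]
opening: 0.0358
finger_force: 20.0
```

Request:
drive_tool(
  plan=[
    [0.4, 0, 0.2, 0, 0, 0],
    [0.8, 0, 0.3, 0, 0, 0],
    [1.2, 0, 0.5, 0, 0, 0],
    [1.6, 0, 0.7, 0, 0, 0],
    [2.0, 0, 0.9, 0, 0, 0],
    [2.1, 0, 1.0, 0, 0, 0],
    [2.1, 0, 1.0, 0, 0, 0],
  ],
)

```text
time: 6.2
eef_pos: [0.713, 0.0877, 0.2402]
tool_rot: [1.0, -0.0, 0.001, 0.001]
contact_force: [-0.0, -5.1, 1.0]
opening: 0.0357
finger_force: 20.0
```

Request:
drive_tool(
  plan=[
    [0, 0, 0, 0, 0, 0],
    [0, 0, 0, 0, 0, 0],
    [0, 0, 0, 0, 0, 0],
    [0, 0, 0, 0, 0, 0],
    [0, 0, 0, 0, 0, 0],
    [0, 0, 0, 0, 0, 0],
  ],
  hand=0.75,
)

```text
time: 6.8
eef_pos: [0.712, 0.0889, 0.2396]
tool_rot: [1.0, 0.0, 0.0, -0.0]
contact_force: [-0.2, 0.3, -0.1]
opening: 0.0657
finger_force: 0.0
```

Request:
drive_tool(
  plan=[
    [0.2, 0, -1, 0, 0, 0],
    [0.5, 0, -2.5, 0, 0, 0],
    [0.7, 0, -5, 0, 0, 0],
    [0.7, 0, -8, 0, 0, 0],
    [0.7, 0, -11, 0, 0, 0],
    [0.7, 0, -13, 0, 0, 0],
    [0.7, 0, -14, 0, 0, 0],
    [0.7, 0, -14, 0, 0, 0],
  ],
)

```text
time: 7.6
eef_pos: [0.7194, 0.0887, 0.3815]
tool_rot: [1.0, 0.0, 0.001, -0.0]
contact_force: [0.3, -0.2, 0.0]
opening: 0.0655
finger_force: 0.0
```

Run:
```python
from h import *
c=grab('scene','s3')
im=cv2.resize(c['image'][60:340,150:500],(800,640))[:600]; cv2.imwrite('pics/s3z.png',im)
```

```text
(no output)
```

View pics/s3z.png

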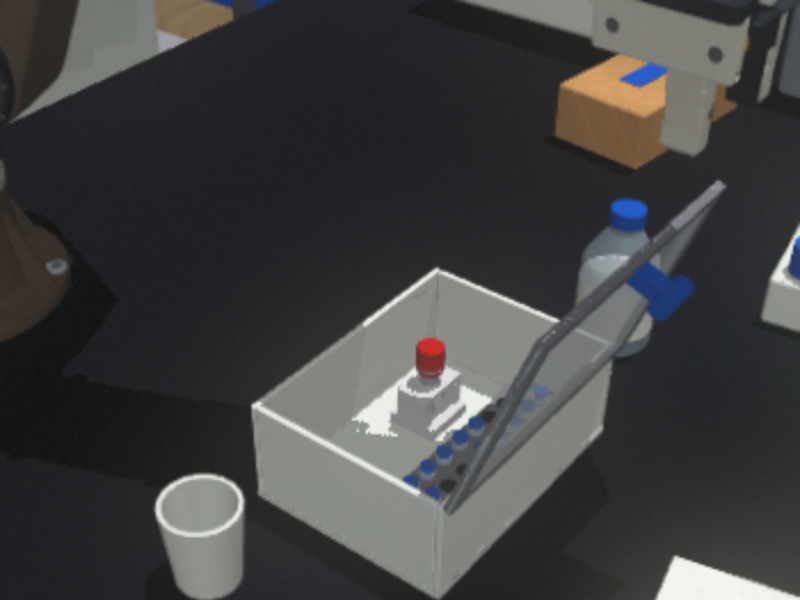

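The lid rests open past upright, and the red knob at (430,357) is exposed. Moving above the knob.

Request:
drive_tool(
  plan=[
    [-2, -0.3, 0, 0, 0, 0],
    [-5, -0.8, 0, 0, 0, 0],
    [-8.5, -1.4, 0, 0, 0, 0],
    [-12, -2, 0, 0, 0, 0],
    [-15.5, -2.6, 0, 0, 0, 0],
    [-18.5, -3.1, 0, 0, 0, 0],
    [-21, -3.5, 0, 0, 0, 0],
    [-21.9, -3.7, 2, 0, 0, 0],
    [-21.9, -3.7, 5, 0, 0, 0],
    [-21.9, -3.7, 8, 0, 0, 0],
    [-21.9, -3.7, 10, 0, 0, 0],
    [-21.9, -3.7, 10, 0, 0, 0],
  ],
)

```text
time: 8.85
eef_pos: [0.4977, 0.1247, 0.2755]
tool_rot: [1.0, -0.0, -0.003, 0.002]
contact_force: [-0.4, -0.6, 0.7]
opening: 0.0658
finger_force: 0.0
```

Request:
drive_tool(
  plan=[
    [0, 0, 0, 0, 0, 0],
    [0, 0, 2, 0, 0, 0],
    [0, 0, 4, 0, 0, 0],
    [0, 0, 5, 0, 0, 0],
    [0, 0, 5, 0, 0, 0],
    [0, 0, 5, 0, 0, 0],
  ],
)

```text
time: 9.45
eef_pos: [0.5006, 0.1258, 0.2306]
tool_rot: [1.0, 0.0, 0.001, -0.0]
contact_force: [0.6, 0.4, 0.3]
opening: 0.0655
finger_force: 0.0
```

Run:
```python
from h import *
o=readout.get_obs();print(o['eef_pos'])
c=grab('wrist','w4');print(c['cam_to_world'][:3,3]-o['eef_pos'],proj(c,[[.5,.126,.083],[.512,.126,.083],[.5,.138,.083]]).round(1))
h=cv2.cvtColor(c['image'],cv2.COLOR_BGR2HSV); m=cv2.inRange(h,(0,150,80),(6,255,255))|cv2.inRange(h,(174,150,80),(180,255,255))
n,l,s,ce=cv2.connectedComponentsWithStats(m);print(s[s[:,4]>50],ce[s[:,4]>50])
```

```text
[0.50060712 0.12583264 0.23063087]
[6.94089190e-02 2.05725275e-05 1.43246181e-01] [[320.6 227.3]
 [320.6 213.8]
 [306.9 227.3]]
[[     0      0    640    480 306694]
 [   309    213     24     27    506]] [[319.49799474 239.52260233]
 [320.71541502 225.80039526]]
```

View pics/w4.png

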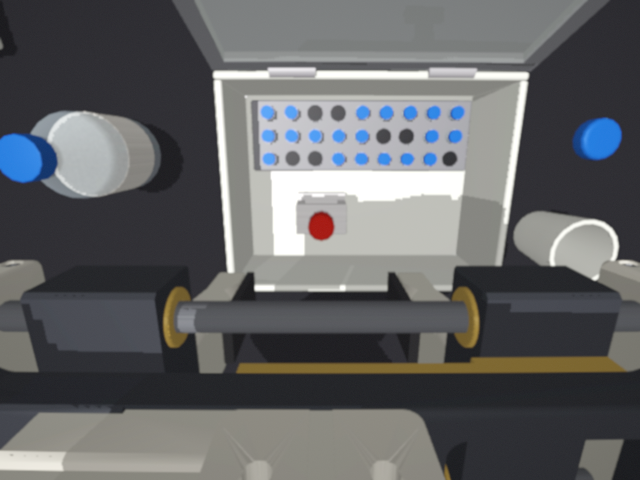

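Knob at (320.7,225.8), within 1.5 px of the prediction, so x≈0.501, y≈0.126. Descending.

Request:
drive_tool(
  plan=[
    [0, 0, 2, 0, 0, 0],
    [0, 0, 4.5, 0, 0, 0],
    [0, 0, 7, 0, 0, 0],
    [0, 0, 9.5, 0, 0, 0],
    [0, 0, 12, 0, 0, 0],
    [0, 0, 14, 0, 0, 0],
    [0, 0, 15.4, 0, 0, 0],
    [0, 0, 16.1, 0, 0, 0],
    [0, 0, 16.4, 0, 0, 0],
    [0, 0, 16.4, 0, 0, 0],
    [0, 0, 16.4, 0, 0, 0],
  ],
)

```text
time: 10.6
eef_pos: [0.5006, 0.126, 0.0665]
tool_rot: [1.0, 0.0, 0.001, -0.0]
contact_force: [0.6, 0.0, -0.6]
opening: 0.066
finger_force: 0.0
```

Request:
drive_tool(
  plan=[
    [0, 0, 0, 0, 0, 0],
    [0, 0, 0, 0, 0, 0],
    [0, 0, 0, 0, 0, 0],
    [0, 0, 0, 0, 0, 0],
    [0, 0, 0, 0, 0, 0],
    [0, 0, 0, 0, 0, 0],
    [0, 0, 0, 0, 0, 0],
    [0, 0, 0, 0, 0, 0],
  ],
  hand=0,
  squeeze=45,
)

```text
time: 11.4
eef_pos: [0.5, 0.1257, 0.0656]
tool_rot: [1.0, 0.0, 0.0, -0.0]
contact_force: [-1.0, 0.1, 0.4]
opening: 0.0224
finger_force: 45.0
```

Gripped. Pulling up slowly.

Request:
drive_tool(
  plan=[
    [0, 0, -0.2, 0, 0, 0],
    [0, 0, -0.4, 0, 0, 0],
    [0, 0, -0.6, 0, 0, 0],
    [0, 0, -0.8, 0, 0, 0],
    [0, 0, -1.0, 0, 0, 0],
    [0, 0, -1.2, 0, 0, 0],
    [0, 0, -1.4, 0, 0, 0],
    [0, 0, -1.4, 0, 0, 0],
    [0, 0, -1.4, 0, 0, 0],
  ],
)

```text
time: 12.3
eef_pos: [0.4999, 0.1257, 0.0795]
tool_rot: [1.0, 0.0, 0.0, -0.0]
contact_force: [2.0, 2.2, -8.1]
opening: 0.0229
finger_force: 45.0
```

Request:
drive_tool(
  plan=[
    [0, 0, -0.1, 0, 0, 0],
    [0, 0, -0.2, 0, 0, 0],
    [0, 0, -0.2, 0, 0, 0],
    [0, 0, -0.2, 0, 0, 0],
  ],
)

```text
time: 12.7
eef_pos: [0.4999, 0.1257, 0.0815]
tool_rot: [1.0, 0.0, -0.0, -0.0]
contact_force: [2.6, 3.2, -9.1]
opening: 0.0232
finger_force: 45.0
```

Request:
drive_tool(
  plan=[
    [0, 0, -0.05, 0, 0, 0],
    [0, 0, -0.1, 0, 0, 0],
    [0, 0, -0.1, 0, 0, 0],
    [0, 0, -0.1, 0, 0, 0],
  ],
)

```text
time: 13.1
eef_pos: [0.4998, 0.1257, 0.0817]
tool_rot: [1.0, -0.0, -0.0, 0.0]
contact_force: [4.7, 2.8, -17.9]
opening: 0.0224
finger_force: 45.0
```

Run:
```python
from h import *
print(readout.get_obs()['contact_force'])
c=grab('scene','s5');print(proj(c,[[.5,.126,.083],[.5,.126,.099],[.5,.126,.057],[.5,.126,.073]]).round(1))
cv2.imwrite('pics/s5z.png',cv2.resize(c['image'][150:275,270:420],(720,600),interpolation=cv2.INTER_CUBIC))
```

```text
[  4.66351329   2.75233318 -17.91224548]
[[338.1 209.8]
 [338.3 202.9]
 [337.7 220.7]
 [337.9 214. ]]
```

View pics/s5z.png

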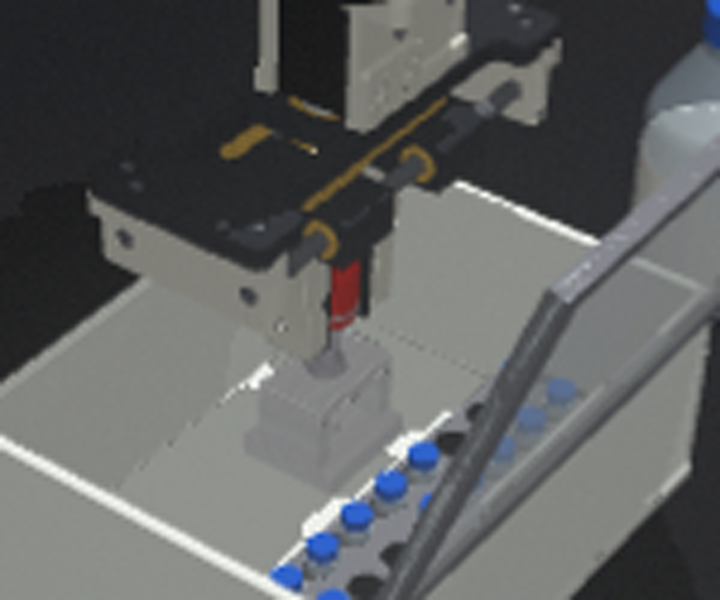

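The knob is raised clear of the block, and the force step from 9 to 18 N at 16 mm of travel shows it is on its upper stop. One short hold to check it isn't slipping.

Request:
drive_tool(
  plan=[
    [0, 0, 0, 0, 0, 0],
    [0, 0, 0, 0, 0, 0],
    [0, 0, 0, 0, 0, 0],
    [0, 0, 0, 0, 0, 0],
    [0, 0, 0, 0, 0, 0],
    [0, 0, 0, 0, 0, 0],
    [0, 0, 0, 0, 0, 0],
    [0, 0, 0, 0, 0, 0],
    [0, 0, 0, 0, 0, 0],
    [0, 0, 0, 0, 0, 0],
  ],
  squeeze=50,
)

```text
time: 14.15
eef_pos: [0.4998, 0.1256, 0.0817]
tool_rot: [1.0, -0.0, -0.0, 0.0]
contact_force: [5.5, 2.5, -18.8]
opening: 0.0231
finger_force: 50.0
```

Steady at the stop, so I'm handing in.

```bash
python3 -c "
from station import sign_off
print(sign_off())"
```

```text
the job is handed in; nothing more can be done
None
```

I handed the job in with the lid resting open on its stop and the plunger held at its upper stop, about 16 mm up with a steady 19 N pull; the bottle, beaker and cap were not touched, and it took about 14 s of the 48 s allowed.

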